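# Slide the dough scraper out over the edge of the butcher's block

## Task

The flat dough scraper lies on the butcher's block and is too thin to pick up. With the fingers, and without gripping or lifting anything, first gently push the small round canister in front of it aside to the left or right end of the block, where it stays standing on the block well clear of the scraper's way; then slide the scraper towards the block's front edge (the long edge facing the robot) until just its black grip sticks out over the edge, squarely, with the line between grip and steel blade right above the edge. Leave the other things alone.

Things in the scene. Friction and masses are not known exactly. Their poses are not given: they have to be found in the camera images.
- block: the thick light-wood butcher's block, fixed on the worktop: 280 mm along its x, 380 mm along its y, top surface 40 mm above the worktop. Origin: centre of its underside. Its +x axis points to its back, away from the robot (within about 15 degrees), y along its long side. Its long front edge is at x = -140 mm, its two ends at y = -190 and +190 mm. It stays where it is however it is pushed.
- block_front (a point): the middle of the block's top front edge (block x = -140 mm, y = 0, z = 40 mm); axes as the block's.
- scraper: flat dough scraper loose on the block: rigid plate, 120 mm along its x, 90 mm along its y, 5 mm thick, 0.2 kg. Front 40 mm (x -60 to -20) is the black grip, the rest (x -20 to +60) the steel blade. Origin: centre of the underside. At the start the grip points to the block's front edge, up to 12 degrees off square, with at least 20 mm of bare block behind its rear edge.
- grip_line (a point): the middle of the line between black grip and steel blade, on the scraper's top face (scraper x = -20 mm, y = 0, z = 5 mm); axes as the scraper's.
- canister: the small round lidded canister, 66 mm across, 62 mm high, standing loose on the block between the scraper and the block's front edge. Origin: centre of its underside. To be pushed to one end of the block: its centre more than 85 mm to the left or right of the block's middle.
- spice_jar: bystander: small jar, 42 mm across, 96 mm high, standing on the worktop to the left of the block. Origin: centre of its underside. Leave alone.
- steel_cup: bystander: steel beaker, 80 mm across, 103 mm high, on the worktop to the right of the block. Origin: centre of its underside. Leave alone.
- bowl: bystander: bowl, 125 mm across, 56 mm high, on the worktop to the right of the block, farther back. Origin: centre of its underside. Leave alone.
Things that resemble listed ones, but are neither listed nor needed, are in the scene too. What is meant by the scraper is not brown, and is the larger of those in its own colour. Of the things like the canister, leave any that is pink; of the rest the smaller one is meant.

How it is judged:
On the way:
1. the canister has been pushed to an end of the block (centre more than 85 mm left or right of the block's middle), standing, before the scraper is moved (less than 20 mm) ((y of canister in the frame of block above 0.085 m or y of canister in the frame of block below -0.085 m) and distance of scraper from where it was at the start of the episode below 0.02 m and z of canister in the frame of block between 0.035 and 0.045 m and angle between canister's own z axis and vertical below 0.06 rad and x of canister in the frame of block between -0.14 and 0.14 m), for 0.2 s.
At the end, for the whole second after the job is handed in: Scraper flat on the block, grip line within 8 mm of the front edge, square to it within 0.12 rad, within 100 mm of the block's middle sideways; canister upright on the block, its centre more than 85 mm left or right of the middle; both at rest ((y of canister in the frame of block above 0.085 m or y of canister in the frame of block below -0.085 m) and z of canister in the frame of block between 0.035 and 0.045 m and angle between canister's own z axis and vertical below 0.06 rad and x of canister in the frame of block between -0.14 and 0.14 m and x of grip_line in the frame of block between -0.148 and -0.132 m and x of scraper in the frame of block above -0.14 m and y of scraper in the frame of block between -0.1 and 0.1 m and z of scraper in the frame of block between 0.036 and 0.044 m and angle between scraper's own z axis and vertical below 0.03 rad and angle between the x axis of scraper and the x axis of block, either way round below 0.12 rad and linear speed of each of scraper, canister below 0.01 m/s); the robot touches nothing.
It fails at once if the scraper is lifted, or tips over the edge (z of scraper in the frame of block above 0.052 m or angle between scraper's own z axis and vertical above 0.12 rad or z of scraper in the frame of block below 0.025 m).
It fails at once if the canister is lifted, tipped, or falls from the block (angle between canister's own z axis and vertical above 0.3 rad or z of canister in the frame of block above 0.055 m or z of canister in the frame of block below 0.03 m).
It fails at once if the canister is squeezed or struck hard (more than 20 N) (contact force between the fingers and canister above 20 N).
It fails at once if the scraper is shoved against the canister (more than 3 N) (contact force between scraper and canister above 3 N).
It fails at once if a bystander is disturbed (moved more than 20 mm) (distance of any of spice_jar, steel_cup, bowl from where it was at the start of the episode above 0.02 m).
It also fails if it takes over 53 s, if anything falls off the work surface, if the arm or the gripper's body presses on something with over 40 N, if the wrist force passes 120 N, or if a joint passes its speed limit or range.

## Robot

A 7-joint arm with a two-finger parallel gripper is mounted at the origin on a cart in front of the work surface, level with it; the furniture and walls round the work are solid. World frame = base frame: x ahead of the robot, y to its left, z up, the work surface at z = 0. Lengths are in m, angles in rad, forces in N, time in s.
With the tool pointing down it reaches from about 0.425 to 0.875 m from the base axis. Payload 9.9 kg.
Tool frame: the origin (TCP) lies between the finger pads; the fingertips stand 11 mm ahead of it and the grasp point (between the pads) lies 8 mm behind it (r.tip_extent is the distance from the TCP to the fingertips, in m); z points along the fingers, y is the line along which they close (so a half turn about z gives the same grasp; the last joint's range is limited). The gripper opens to 85 mm and grips with 20 to 120 N. Pads are 22 mm wide; open, the fingers measure 114 mm over their backs; the gripper's body (76 mm by 85 mm) begins 54 mm behind the grasp point. The pads swing forward as they close: fully open they stand 13 mm farther back than shut.
Start: joints at [-1.421, 0.576, 0.025, 1.437, -0.015, 1.129, -0.057], TCP at [0.156, 0.657, 0.242] pointing down, gripper open.
Joint ranges: [-2.76, 2.76], [-0.34, 2.15], [-1.52, 1.57], [0.19, 2.46], [-1.09, 4.23], [0.17, 1.99], [-2.82, 2.82]. Speed limits (rad/s): [2.22, 2.22, 3.01, 3.01, 3.14, 3.14, 3.14].

## Interface

Orientations are given as a unit quaternion [w, x, y, z].
In Python, from station import r, eyes, finder gives the robot as it stands. The module is installed in compiled form; this text tells all that it offers.
- The arm moves only by the tool drive_tool, never from a script. Its argument "commands" is a list that holds one entry, the list of rows, each a list of 5 numbers: the shift along the tool's x, y, z in cm, then the turn about the tool's z in degrees, then the finger opening in cm, from 0 to 8.54. In form: [[[dx, dy, dz, roll, jaw], ...]]. A call has 1 to 10 rows; each row shifts and turns the commanded pose from where the row before left it, along the tool's axes as they then stand; what a row does not reach is not made up. A row lasts 1/10 s, in which the tool goes at most 50 mm and 8.59 degrees, less where a joint would pass 70% of its speed; a pose out of reach is approached as far as the arm can. A call with a gripper value outside its range is refused whole. The fingers move at their own pace and stop on an object; "force" is the grip in N (left out, the last holds). Time passes only in rows, so rows that do not move let the fingers close. It gives the time, the measured TCP pose, the force, the opening and the grip force at its end, in the units of the state.
- r.read_state(): the state, without advancing time (a new reading comes with each control period).
- eyes.capture(name): name is "scene" or "top" or "wrist"; returns the picture (480x640x3 uint8, blue, green, red); there is no depth.
- eyes.camera_info(name): a dict with "K" (3x3 intrinsics, pixels), "k1" (the pictures are not rectified: a ray, as slopes to the right and down, at radius r is drawn at 1 + k1 r^2 times it, then the intrinsics apply), "R" (3x3) and "t" (3): a world point X has camera coordinates R X + t; the wrist camera has in their place "tool_from_camera" (4x4, takes a point from camera to tool coordinates, whose origin is the TCP and whose axes are the flange's). Camera axes: x right, y down, z forward; pixel columns grow to the right and rows downward; lengths in m; the calibration is good to about 2 mm. A picture is of the moment at which its call begins: read the wrist's pose just before it. camera_info takes no time and is no camera call.
- r.hand_in(): hands the job in; it is judged then, once.
Trained networks look in the newest picture that a camera, given by its name, has taken for a name from the list of things; names that differ only in an ending like _2 or _b are one class to them, and where a whole thing is asked for, a point or a joint stands for the part that bears it (a point fixed in the world has none). Each returns a list of dicts, best first, with "confidence" (0 to 1); they miss things now and then, are a little off and sometimes report something else, mostly with a low value. They report only what shows in the picture. A call takes as long as a camera call. They do not tell look-alikes from the thing itself.
- finder.silhouettes(camera, target): "region" (480x640 bool, what is visible of it) and "centre" ([column, row] in pixels, amid what is visible of it).
The state is a dict: "clock": time; "joints": joint angles; "qvel": joint speeds; "joint_torque": joint torques, N m; "tool_pos": TCP position; "orientation": TCP orientation; "force": force on the tool from outside, world axes, zero at the start; "moment": the same for the moment, N m; "gripper_width": opening from 0.0 (shut) to 1.0 (fully open); "grip_force": force on a finger pad.
Only numpy, scipy, OpenCV 4.12 (cv2) and the standard library are available. Lean on these libraries where they do the work, as an engineer would, in place of code of your own. Each camera call takes 0.05 s, during which the arm holds its last target. There are 200 camera calls.

## Working session

There is one attempt and no reset: what is moved stays moved. The work goes in short steps, Python scripts to look and compute and a tool call to move; the robot and the scene stay as the last step left them, time stands still between calls to the robot, and variables do not carry over. Pictures are saved under pics/ and viewed, at most 10 in all, crops included, and the job is handed in when it is done.

Besides the shell and the picture viewer there is one more tool, called after "Emit:" in YAML: its name, and indented under it one key for each argument. drive_tool: Moves the arm, as the interface text tells. Its arguments: {"type":"object","properties":{"commands":{"type":"array"},"force":{"type":"number"}},"required":["commands"]}

```bash
mkdir -p pics
python3 - <<'E'
from station import r,eyes,finder
import cv2,numpy as np
np.set_printoptions(precision=4,suppress=True)
for c in ["scene","top"]:
    im=eyes.capture(c); cv2.imwrite(f"pics/{c}0.png",im)
    print(c,{k:np.array(v).tolist() for k,v in eyes.camera_info(c).items()})
    for n in ["block","scraper","canister"]:
        for d in finder.silhouettes(c,n): print(c,n,round(d["confidence"],2),np.round(d["centre"]),d["region"].sum())
s=r.read_state(); print(s["clock"],s["tool_pos"],s["orientation"],s["force"],s["gripper_width"],r.tip_extent)
E
```

```text
scene {'K': [[494.6335291626921, 0.0, 318.2822867138965], [0.0, 494.6335291626921, 237.8627197232652], [0.0, 0.0, 1.0]], 'k1': 0.0304478411424952, 'R': [[0.6687540724076554, -0.7433792000235331, -0.012464173079204794], [-0.5615858202147496, -0.49408198395020886, -0.6637050245926667], [0.4872261868700236, 0.4508551409357528, -0.7478905566457563]], 't': [-0.33317923728367643, 0.3172633006809289, 1.1960755234856844]}
scene block 0.82 [353. 244.] 9206
scene block 0.63 [438. 315.] 1213
scene scraper 0.9 [274. 188.] 425
scene scraper 0.68 [344. 228.] 911
scene scraper 0.65 [407. 381.] 1904
scene canister 0.87 [229. 231.] 1274
scene canister 0.85 [264. 265.] 640
scene canister 0.75 [315. 244.] 631
top {'K': [[465.31901696018866, 0.0, 325.5529377512544], [0.0, 465.31901696018866, 236.95715678625325], [0.0, 0.0, 1.0]], 'k1': -0.12332960776995515, 'R': [[-0.018317098247645013, -0.9998099072294595, 0.006680817136088603], [-0.9965032918892098, 0.017710894336551684, -0.08165484355362988], [0.08152099831181159, -0.00815313606039004, -0.9966382760092182]], 't': [-0.00489145659811274, 0.5130830176595763, 1.089150624361395]}
top scraper 0.97 [329. 206.] 1923
top scraper 0.91 [495. 305.] 1725
top scraper 0.58 [212. 204.] 1048
top canister 0.82 [223. 310.] 1601
top canister 0.82 [291. 312.] 663
top canister 0.79 [326. 256.] 728
0.4 [0.1564 0.6566 0.2422] [-0.      0.1166  0.9932 -0.0001] [-0.5904 -0.0569 -0.2838] 1.0020769704887318 0.011
```

View pics/top0.png

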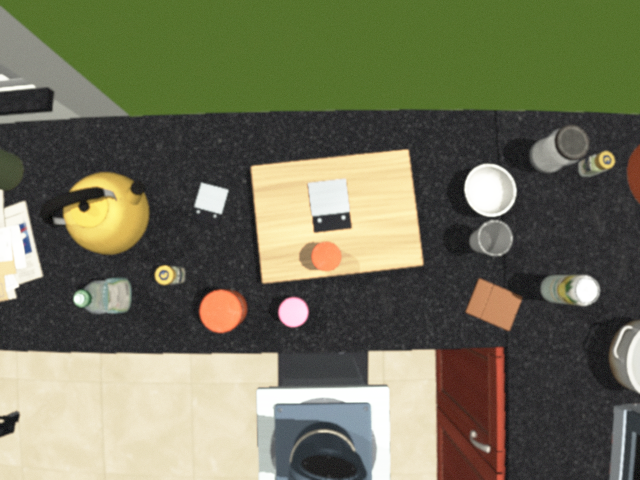

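View pics/scene0.png

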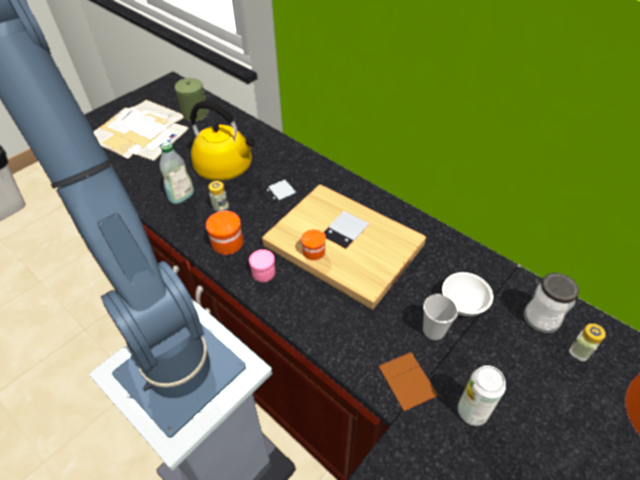

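The view from above shows these candidates:
- **Scraper:** silver with black grip on the block (329,206), a smaller silver one (212,204) and a brown one (495,305). The one on the block is meant, as the larger of the silver ones and not brown.
- **Canister:** small orange on the block (326,256), large orange (223,310) and pink (292,312). The one on the block is meant, as the smaller of the two that aren't pink.

Next I'll measure these and make the confirming crop.

```bash
cat > h.py <<'E'
from station import r,eyes,finder
import cv2,numpy as np
np.set_printoptions(precision=4,suppress=True)
def ray2plane(cam,px,z):
    """pixels Nx2 -> world xy on plane z"""
    I=eyes.camera_info(cam);K=np.array(I["K"]);R=np.array(I["R"]);t=np.array(I["t"])
    p=np.asarray(px,float).reshape(-1,1,2)
    n=cv2.undistortPoints(p,K,np.array([I["k1"],0,0,0.]),None,None).reshape(-1,2)
    d=np.c_[n,np.ones(len(n))]@R; c=-R.T@t
    return (c+d*((z-c[2])/d[:,2])[:,None])[:,:2]
def proj(cam,P):
    I=eyes.camera_info(cam)
    return cv2.projectPoints(np.asarray(P,float).reshape(-1,3),cv2.Rodrigues(np.array(I["R"]))[0],np.array(I["t"]),np.array(I["K"]),np.array([I["k1"],0,0,0.]))[0].reshape(-1,2)
def rectfit(cam,mask,z):
    ct=max(cv2.findContours(mask.astype(np.uint8),cv2.RETR_EXTERNAL,cv2.CHAIN_APPROX_NONE)[0],key=cv2.contourArea)
    w=ray2plane(cam,ct.reshape(-1,2),z)
    return cv2.minAreaRect((w*1000).astype(np.float32))
E
cat > m.py <<'E'
from h import *
im=cv2.imread("pics/top0.png"); hsv=cv2.cvtColor(im,cv2.COLOR_BGR2HSV)
m=cv2.inRange(hsv,(8,30,110),(35,190,255)); m[:, :235]=0; m[:,440:]=0; m[290:]=0; m[:140]=0
ct=max(cv2.findContours(m,cv2.RETR_EXTERNAL,cv2.CHAIN_APPROX_NONE)[0],key=cv2.contourArea)
bm=np.zeros_like(m); cv2.drawContours(bm,[cv2.convexHull(ct)],-1,1,-1)
print("block",rectfit("top",bm,.04))
print("corners",ray2plane("top",cv2.approxPolyDP(cv2.convexHull(ct),6,True).reshape(-1,2),.04))
ns=[]
for n in ["scraper","canister"]:
    for d in finder.silhouettes("top",n):
        z={"scraper":.045,"canister":.102}[n]
        print(n,np.round(d["centre"]),d["region"].sum(),"rect",rectfit("top",d["region"],z), "ctr",ray2plane("top",[d["centre"]],z))
for n in ["spice_jar","steel_cup","bowl"]:
    for d in finder.silhouettes("top",n): print(n,round(d["confidence"],2),d["centre"],ray2plane("top",[d["centre"]],.05))
o=cv2.resize(im[130:350,190:520],None,fx=2.4,fy=2.4,interpolation=cv2.INTER_CUBIC); cv2.imwrite("pics/crop0.png",o)
I=eyes.camera_info("wrist"); print(np.array(I["tool_from_camera"]))
E
python3 - <<'E'
exec(open('m.py').read().replace('from h import *','from h import *\neyes.capture("top")'))
E
```

```text
block ((563.072998046875, -40.05168151855469), (286.156982421875, 386.32208251953125), 5.307746887207031)
corners [[ 0.7201 -0.2162]
 [ 0.4412 -0.2394]
 [ 0.4086  0.1361]
 [ 0.6868  0.1584]]
scraper [213. 203.] 1119 rect ((593.6679077148438, 259.58294677734375), (70.85431671142578, 93.1241683959961), 74.1041259765625) ctr [[0.5969 0.251 ]]
scraper [328. 207.] 1837 rect ((585.362548828125, -24.444408416748047), (117.16398620605469, 89.24127960205078), 6.189318656921387) ctr [[ 0.5812 -0.0203]]
scraper [494. 305.] 1644 rect ((344.41693115234375, -407.91534423828125), (113.76226806640625, 87.62745666503906), 64.25244903564453) ctr [[ 0.3435 -0.4069]]
canister [224. 312.] 1599 rect ((350.6374816894531, 214.271484375), (91.08589935302734, 105.37615966796875), 17.998027801513672) ctr [[0.344  0.2135]]
canister [292. 315.] 724 rect ((343.84814453125, 61.89741134643555), (63.57317352294922, 63.3057861328125), 89.10938262939453) ctr [[0.3358 0.0633]]
canister [328. 257.] 713 rect ((465.3081970214844, -14.827621459960938), (63.963050842285156, 63.96841812133789), 88.97835540771484) ctr [[ 0.4621 -0.017 ]]
spice_jar 0.55 [166.8, 274.8] [[0.4283 0.359 ]]
steel_cup 0.66 [492.2, 240.9] [[ 0.4942 -0.408 ]]
bowl 0.87 [490.0, 188.3] [[ 0.6203 -0.4092]]
[[-0.0008 -0.9452 -0.3265  0.0846]
 [ 1.     -0.0007 -0.0003 -0.0004]
 [ 0.     -0.3265  0.9452 -0.1313]
 [ 0.      0.      0.      1.    ]]
```

View pics/crop0.png

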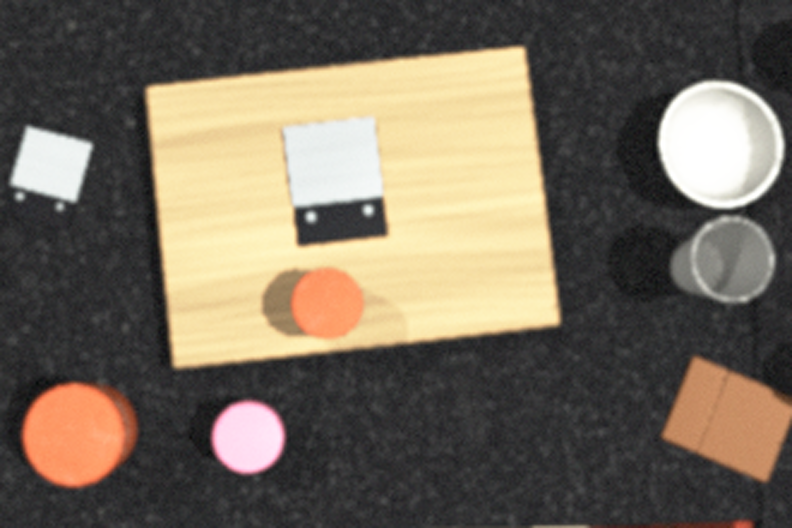

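The crop confirms both: the silver scraper with the black grip at about (335,180) on the block, and the small orange canister at (327,302) in front of it. Block yaw is about 5.1°, with the canister at block (-96, +34) mm, so the left end is nearer. I'll turn the tool and then go over.

Emit:
drive_tool:
  commands:
    - [[0,0,-0.6,8,4],[0,0,-0.6,8,4],[0,0,-0.6,8,4],[0,0,-0.6,8,4],[0,0,-0.6,8,4],[0,0,-0.6,8,4],[0,0,-0.6,8,4],[0,0,-0.6,8,4],[0,0,-0.6,8,4],[0,0,0,0,4]]
  force: 20

```text
clock: 1.7
tool_pos: [0.1563, 0.657, 0.2971]
orientation: [-0.0, 0.679, 0.734, 0.001]
force: [0.0, 0.1, 0.4]
gripper_width: 0.47
grip_force: 0.0
```

Emit:
drive_tool:
  commands:
    - [[-3.8,1.3,0,0,4],[-3.8,1.3,0,0,4],[-3.8,1.3,0,0,4],[-3.8,1.3,0,0,4],[-3.8,1.3,0,0,4],[-3.8,1.3,0,0,4],[-3.8,1.3,0,0,4],[-3.8,1.3,0,0,4],[-3.8,1.3,0,0,4],[-3.8,1.3,0,0,4]]

```text
clock: 2.7
tool_pos: [0.3168, 0.2867, 0.2963]
orientation: [0.0, 0.676, 0.737, 0.0]
force: [1.0, 0.5, 0.4]
gripper_width: 0.469
grip_force: 0.0
```

Emit:
drive_tool:
  commands:
    - [[-3.8,1.2,0,0,4],[-3.8,1.2,0,0,4],[-3.8,1.2,0,0,4],[-3.8,1.2,0,0,4],[-3.8,1.2,0,0,4],[-3.8,1.2,0,0,4],[-3.8,1.2,0,0,4],[-3.8,1.2,0,0,4],[-3.8,1.2,0,0,4],[-3.5,1.2,0,0,4]]

```text
clock: 3.7
tool_pos: [0.4666, -0.0797, 0.2962]
orientation: [0.0, 0.676, 0.737, 0.0]
force: [1.0, 0.1, -0.2]
gripper_width: 0.472
grip_force: 0.0
```

```bash
cat >> h.py <<'E'
import scipy.spatial.transform as T
def winfo(s):
    I=eyes.camera_info("wrist");w,x,y,z=s["orientation"];Rt=T.Rotation.from_quat([x,y,z,w]).as_matrix()
    M=np.array(I["tool_from_camera"]);Rwc=Rt@M[:3,:3];c=Rt@M[:3,3]+np.array(s["tool_pos"])
    return dict(K=I["K"],k1=I["k1"],R=Rwc.T,t=-Rwc.T@c)
_ci=eyes.camera_info
def use_wrist():
    s=r.read_state();im=eyes.capture("wrist");W=winfo(s)
    class E: 
        camera_info=staticmethod(lambda n:W if n=="wrist" else _ci(n)); capture=staticmethod(eyes.capture)
    globals()["eyes"]=E
    return s,im
BC=np.array([.564,-.040]);BY=np.radians(5.05)
def toblock(p):
    d=np.asarray(p)-BC;c,s=np.cos(BY),np.sin(BY);return np.c_[d@[c,s],d@[-s,c]]
E
python3 - <<'E'
from h import *
s,im=use_wrist(); cv2.imwrite("pics/w1.png",im); print(s["tool_pos"],s["orientation"])
for n in ["scraper","canister"]:
    z={"scraper":.045,"canister":.102}[n]
    for d in finder.silhouettes("wrist",n):
        q=rectfit("wrist",d["region"],z); print(n,d["confidence"],d["centre"],q,toblock(np.array([q[0]])/1000))
E
```

```text
[ 0.4666 -0.0797  0.2962] [0.0002 0.6764 0.7366 0.    ]
scraper 0.83 [431.0, 155.0] ((583.364013671875, -25.28862762451172), (122.58061981201172, 91.53948974609375), 5.499587059020996) [[0.0206 0.0129]]
scraper 0.42 [216.4, 413.7] ((332.2874450683594, -419.7350769042969), (29.80545425415039, 18.5953369140625), 83.86691284179688) [[-0.2642 -0.3579]]
canister 0.93 [327.7, 139.4] ((462.8304138183594, -14.64218521118164), (64.56221008300781, 64.47213745117188), 4.824594974517822) [[-0.0985  0.0342]]
canister 0.62 [210.7, 47.4] ((357.51214599609375, 55.53146743774414), (57.69392776489258, 68.87150573730469), 81.88762664794922) [[-0.1973  0.1133]]
```

View pics/w1.png

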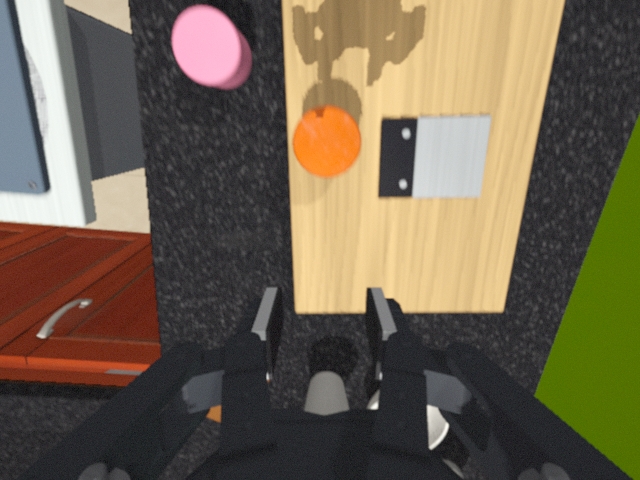

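The wrist view shows the canister at (327,141), the scraper at (431,155) nearly square, and the block's front edge at column ~290. It agrees with the view from above, so I'll descend to the right of the canister.

Emit:
drive_tool:
  commands:
    - [[0,0.3,2.5,0,4],[0,0,2.5,0,4],[0,0,2.5,0,4],[0,0,2.5,0,4],[0,0,2.5,0,4],[0,0,2.5,0,4],[0,0,2.5,0,4],[0,0,2.5,0,4],[0,0,2.5,0,4],[0,0,0.4,0,4]]

```text
clock: 4.85
tool_pos: [0.4678, -0.076, 0.0654]
orientation: [-0.002, 0.677, 0.736, -0.001]
force: [-0.3, -0.5, -0.7]
gripper_width: 0.473
grip_force: 0.0
```

Emit:
drive_tool:
  commands:
    - [[0.5,0,0,0,4],[0.5,0,0,0,4],[0.3,0,0,0,4],[0.3,0,0,0,4],[0.3,0,0,0,4],[0.3,0,0,0,4],[0.4,0,0,0,4],[0.5,0,0,0,4],[0.5,0,0,0,4],[0.5,0,0,0,4]]

```text
clock: 5.85
tool_pos: [0.4661, -0.0364, 0.0673]
orientation: [0.0, 0.678, 0.735, -0.0]
force: [0.9, -1.2, 1.0]
gripper_width: 0.465
grip_force: 0.5
```

Emit:
drive_tool:
  commands:
    - [[0.5,0,0,0,4],[0.5,0,0,0,4],[0.5,0,0,0,4],[0.5,0,0,0,4],[0.5,0,0,0,4],[0.5,0,0,0,4],[0.5,0,0,0,4],[0.5,0,0,0,4],[0.5,0,0,0,4],[0.5,0,0,0,4]]

```text
clock: 6.85
tool_pos: [0.462, 0.0135, 0.0673]
orientation: [-0.0, 0.678, 0.735, -0.0]
force: [-0.9, -0.7, 1.1]
gripper_width: 0.467
grip_force: 0.5
```

```bash
cat > look.py <<'E'
from h import *
import sys
c=sys.argv[1]
if c=="wrist": s,im=use_wrist()
else: s=r.read_state(); im=eyes.capture(c)
cv2.imwrite(f"pics/{c}_{s['clock']:.2f}.png",im)
print("tool",s["tool_pos"],"blk",toblock([s["tool_pos"][:2]]),s["force"])
for n in ["scraper","canister"]:
    z={"scraper":.045,"canister":.102}[n]
    for d in finder.silhouettes(c,n):
        q=rectfit(c,d["region"],z); print(n,round(d["confidence"],2),d["centre"],np.round(q[1]),round(q[2],1),toblock(np.array([q[0]])/1000)[0])
E
python3 look.py top
```

```text
tool [0.462  0.0135 0.0673] blk [[-0.0969  0.0623]] [-0.9461 -0.7123  1.1371]
scraper 0.94 [208.6, 203.4] [70. 91.] 73.3 [0.0563 0.2956]
scraper 0.94 [492.1, 303.1] [119.  90.] 66.4 [-0.2514 -0.3469]
scraper 0.55 [330.3, 204.1] [114.  87.] 5.5 [0.0225 0.0135]
canister 0.82 [214.3, 299.0] [26. 74.] 25.6 [-0.1594  0.2882]
```

Emit:
drive_tool:
  commands:
    - [[0.5,0,0,0,4],[0.5,0,0,0,4],[0.5,0,0,0,4],[0.5,0,0,0,4],[0.4,0,0,0,4],[0.2,0,0,0,4],[0,0,0,0,4],[-0.5,0,0,0,4],[-1.5,0,0,0,4],[-1.5,0,0,0,4]]

```text
clock: 8.0
tool_pos: [0.4627, 0.0035, 0.0673]
orientation: [0.0, 0.678, 0.735, -0.0]
force: [1.2, -0.6, -0.9]
gripper_width: 0.468
grip_force: 0.0
```

Emit:
drive_tool:
  commands:
    - [[0,0,-2,0,4],[0,0,-3,0,4],[0,0,-3,0,4],[0,0,-3,0,4],[0,0,-3,0,4],[0,0,-3,0,4],[0,0,-3,0,4],[0,0,0,0,4]]

```text
clock: 8.8
tool_pos: [0.4643, 0.0032, 0.2704]
orientation: [0.002, 0.678, 0.735, 0.002]
force: [-0.1, -0.4, -0.3]
gripper_width: 0.467
grip_force: 0.0
```

```bash
python3 look.py wrist; python3 look.py scene;ls pics
```

```text
tool [0.4643 0.0032 0.2704] blk [[-0.0955  0.0518]] [-0.1246 -0.4401 -0.3384]
scraper 0.88 [206.1, 444.8] [111.  32.] 66.6 [-0.2621 -0.2973]
scraper 0.73 [425.5, 231.2] [122.  92.] 5.8 [0.0205 0.0134]
scraper 0.4 [321.4, 126.8] [76. 76.] 49.3 [-0.0968  0.1231]
canister 0.98 [223.2, 4.7] [48. 10.] 4.9 [-0.1707  0.2171]
canister 0.73 [320.9, 131.2] [66. 65.] 68.6 [-0.097   0.1253]
tool [0.4623 0.004  0.2668] blk [[-0.0974  0.0528]] [ 0.1231 -0.1674 -0.3222]
scraper 0.97 [408.8, 378.7] [114.  87.] 66.0 [-0.279  -0.3688]
scraper 0.94 [277.4, 192.8] [64. 83.] 74.1 [0.0266 0.2731]
scraper 0.77 [344.0, 228.2] [123.  90.] 5.1 [0.0205 0.0113]
canister 0.94 [262.1, 268.1] [101.  60.] 45.5 [-0.2543  0.0833]
canister 0.76 [287.2, 226.5] [109.  64.] 43.5 [-0.1182  0.1081]
canister 0.6 [228.2, 231.4] [162.  91.] 54.7 [-0.2264  0.242 ]
crop0.png
scene0.png
scene_8.95.png
top0.png
top_6.85.png
w1.png
wrist_8.80.png
```

The canister now stands at block (-97, +125) mm and the scraper hasn't moved. Next I'll go behind the scraper and turn the tool square to the block.

Emit:
drive_tool:
  commands:
    - [[-0.6,3.4,0,0,5],[-0.6,3.4,0,0,5],[-0.6,3.4,0,0,5],[-0.6,3.5,0,0,5],[-0.6,3.5,0,0,5],[-0.7,3.4,0,0,5],[0,0,0,-8.2,5],[0,0,0,-8.2,5],[0,0,0,-8.2,5],[0,0,0,-8.2,5]]

```text
clock: 10.1
tool_pos: [0.6707, -0.0165, 0.2657]
orientation: [-0.001, 0.441, 0.898, -0.001]
force: [-0.4, -0.3, -0.4]
gripper_width: 0.588
grip_force: 0.0
```

Emit:
drive_tool:
  commands:
    - [[0,0,0,-8.2,5],[0,0,0,-8.2,5],[0,0,0,-8.2,5],[0,0,0,-8.2,5],[0,0,0,-8.2,5],[0,0,0,-8.2,5],[0,0,0,-8.2,5],[0,0,0,0,5],[0,0,0,0,5]]

```text
clock: 11.0
tool_pos: [0.6708, -0.0165, 0.2664]
orientation: [-0.001, -0.04, 0.999, 0.0]
force: [-0.1, -0.4, -0.7]
gripper_width: 0.591
grip_force: 0.0
```

```bash
python3 look.py wrist; python3 -c "
from station import r
s=r.read_state();print(s['orientation'],s['joints'],s['tool_pos'])"; ls pics|grep wrist
```

```text
tool [ 0.6708 -0.0165  0.2664] blk [[0.1085 0.014 ]] [-0.1327 -0.4132 -0.6979]
scraper 0.87 [320.7, 113.9] [119.  89.] 5.8 [0.0216 0.0129]
scraper 0.57 [578.3, 147.4] [66. 83.] 74.2 [0.058  0.2736]
canister 0.96 [442.5, 4.4] [10. 44.] 4.2 [-0.0554  0.1071]
[-3.34631852e-04 -4.05948598e-02  9.99175631e-01 -5.30263927e-05] [-0.19495798  0.56605735  0.26197872  1.41704712 -0.15070831  1.17879288
  1.73766249] [ 0.67095851 -0.01622682  0.26688193]
wrist_11.00.png
wrist_8.80.png
```

Emit:
drive_tool:
  commands:
    - [[0,0,2.3,-0.4,5],[0,0,2.3,0,5],[0,0,2.3,0,5],[0,0,2.3,0,5],[0,0,2.3,0,5],[0,0,2.3,0,5],[0,0,2.3,0,5],[0,0,2.3,0,5],[0,0,1.6,0,5],[0,0,0,0,5]]

```text
clock: 12.15
tool_pos: [0.6695, -0.016, 0.0648]
orientation: [-0.002, -0.045, 0.999, -0.0]
force: [-0.4, -0.5, -0.9]
gripper_width: 0.584
grip_force: 0.0
```

Emit:
drive_tool:
  commands:
    - [[0,0,0.3,0,5],[0,0,0.3,0,5],[0,0,0.2,0,5],[0,0,0.2,0,5],[0,0,0,0,5]]

```text
clock: 12.65
tool_pos: [0.6711, -0.0162, 0.0574]
orientation: [0.0, -0.045, 0.999, 0.0]
force: [0.1, 0.1, -0.1]
gripper_width: 0.589
grip_force: 0.0
```

Emit:
drive_tool:
  commands:
    - [[0,0,0.2,0,5],[0,0,0.1,0,5],[0,0,0.1,0,5],[0,0,0,0,5]]

```text
clock: 13.05
tool_pos: [0.6709, -0.0162, 0.0531]
orientation: [-0.0, -0.045, 0.999, -0.0]
force: [-0.6, 0.3, -0.5]
gripper_width: 0.584
grip_force: 0.0
```

Emit:
drive_tool:
  commands:
    - [[0,0,0.1,0,5],[0,0,0.1,0,5],[0,0,0,0,5]]

```text
clock: 13.35
tool_pos: [0.671, -0.0162, 0.0511]
orientation: [-0.0, -0.045, 0.999, -0.0]
force: [0.6, 0.9, 0.1]
gripper_width: 0.584
grip_force: 0.0
```

Emit:
drive_tool:
  commands:
    - [[0,0,0.1,0,5],[0,0,0,0,5]]

```text
clock: 13.55
tool_pos: [0.671, -0.0162, 0.0502]
orientation: [-0.0, -0.045, 0.999, -0.0]
force: [-0.3, 0.2, 1.3]
gripper_width: 0.588
grip_force: 0.0
```

Emit:
drive_tool:
  commands:
    - [[0,0,0.1,0,5],[0,0,0,0,5]]

```text
clock: 13.75
tool_pos: [0.671, -0.0162, 0.0492]
orientation: [-0.0, -0.045, 0.999, 0.0]
force: [-0.1, 0.2, 0.1]
gripper_width: 0.587
grip_force: 0.0
```

Emit:
drive_tool:
  commands:
    - [[0,0,0.1,0,5],[0,0,0,0,5]]

```text
clock: 13.95
tool_pos: [0.671, -0.0162, 0.0482]
orientation: [-0.0, -0.045, 0.999, -0.0]
force: [0.9, 0.0, 0.2]
gripper_width: 0.586
grip_force: 0.0
```

Emit:
drive_tool:
  commands:
    - [[0,0,0.1,0,5],[0,0,0,0,5]]

```text
clock: 14.15
tool_pos: [0.6711, -0.0162, 0.0481]
orientation: [0.0, -0.045, 0.999, 0.0]
force: [-2.9, 0.5, 8.9]
gripper_width: 0.583
grip_force: 4.1
```

Contact with the block is at TCP z ≈ 0.048. I'll lift 2 mm and start pushing.

Emit:
drive_tool:
  commands:
    - [[0,0,-0.3,0,5],[0,0,0,0,5],[0.5,0,0,0,5],[0.5,0,0,0,5],[0.3,0,0,0,5],[0.3,0,0,0,5],[0.3,0,0,0,5],[0.3,0,0,0,5],[0.4,0,0,0,5],[0.4,0,0,0,5]]

```text
clock: 15.15
tool_pos: [0.6412, -0.0189, 0.0504]
orientation: [0.0, -0.045, 0.999, -0.0]
force: [2.7, 0.6, 0.7]
gripper_width: 0.586
grip_force: 1.1
```

```bash
python3 look.py wrist
```

```text
tool [ 0.6412 -0.0189  0.0504] blk [[0.0787 0.0142]] [2.7199 0.624  0.7105]
scraper 0.71 [321.7, 134.4] [112.  89.] 5.2 [0.0106 0.0136]
canister 0.6 [308.5, 288.2] [ 65. 119.] 77.9 [ 0.0265 -0.035 ]
```

Emit:
drive_tool:
  commands:
    - [[0.5,0,0,0,5],[0.6,0,0,0,5],[0.6,0,0,0,5],[0.6,0,0,0,5],[0.6,0,0,0,5],[0.6,0,0,0,5],[0.6,0,0,0,5],[0.6,0,0,0,5],[0.6,0,0,0,5],[0.6,0,0,0,5]]

```text
clock: 16.3
tool_pos: [0.582, -0.0243, 0.0503]
orientation: [0.0, -0.045, 0.999, -0.0]
force: [2.3, 0.2, 0.3]
gripper_width: 0.585
grip_force: 1.0
```

Emit:
drive_tool:
  commands:
    - [[0.6,0,0,0,5],[0.6,0,0,0,5],[0.6,0,0,0,5],[0.6,0,0,0,5],[0.6,0,0,0,5],[0.5,0,0,0,5],[0.5,0,0,0,5],[0.4,0,0,0,5],[0.3,0,0,0,5],[0.1,0,0,0,5]]

```text
clock: 17.3
tool_pos: [0.5343, -0.0287, 0.0503]
orientation: [-0.0, -0.045, 0.999, -0.0]
force: [2.1, 1.0, 0.4]
gripper_width: 0.587
grip_force: 0.9
```

```bash
python3 look.py wrist; cp $(ls -t pics/wrist*|head -1) pics/wA.png
```

```text
tool [ 0.5343 -0.0287  0.0503] blk [[-0.0286  0.0139]] [2.0996 1.0206 0.4312]
scraper 0.78 [321.1, 137.0] [112.  89.] 5.1 [-0.0965  0.0133]
```

View pics/wA.png

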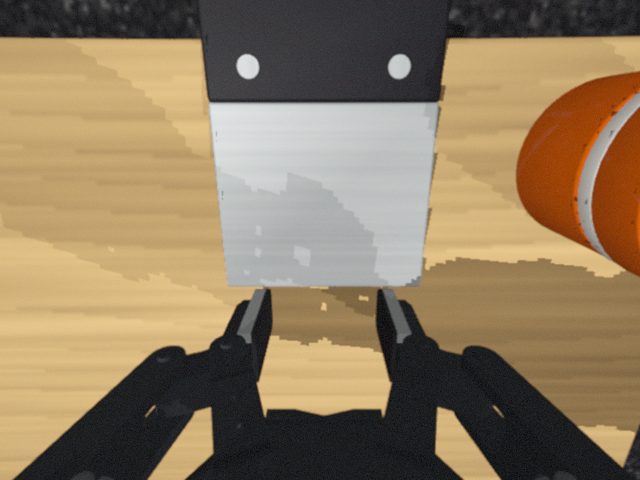

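The picture shows the grip/blade line at row ~101 (cols 210–440), the block edge at row ~38, and everything square. I'll measure the gap directly from this view.

```bash
cat > gap.py <<'E'
from h import *
s,im=use_wrist(); g=cv2.cvtColor(im,cv2.COLOR_BGR2GRAY).astype(float)
def step(cols,lo,hi):
    p=cv2.GaussianBlur(g,(5,3),0)[lo:hi]
    return [[c,lo+.5+np.argmax(np.diff(p[:,c]))] for c in cols]
def both(lo,hi):
    e=step([100,130,160,480,510,540],15,70); l=step(range(230,421,38),lo,hi)
    print([round(float(q[1]),1) for q in e+l])
    E=toblock(ray2plane("wrist",e,.04)); L=toblock(ray2plane("wrist",l,.045))
    f=np.polyfit(L[:,1],L[:,0],1)
    print("edge xb",E[:,0],"line xb",L[:,0],"gap mm",1000*(np.median(L[:,0])-np.median(E[:,0])),"rel angle deg",np.degrees(np.arctan(f[0]-np.polyfit(E[:,1],E[:,0],1)[0])))
import sys; both(int(sys.argv[1]),int(sys.argv[2])); print(s["tool_pos"])
E
python3 gap.py 85 125
```

```text
[37.5, 38.5, 38.5, 37.5, 37.5, 36.5, 101.5, 101.5, 101.5, 101.5, 101.5, 101.5]
edge xb [-0.1415 -0.1413 -0.1414 -0.142  -0.142  -0.1422] line xb [-0.1196 -0.1197 -0.1197 -0.1198 -0.1198 -0.1198] gap mm 21.989334088473868 rel angle deg 0.13774544562780253
[ 0.5343 -0.0287  0.0502]
```

Emit:
drive_tool:
  commands:
    - [[0.3,0,0,0,5],[0.3,0,0,0,5],[0.3,0,0,0,5],[0.3,0,0,0,5],[0.3,0,0,0,5],[0.2,0,0,0,5],[0.2,0,0,0,5],[0.1,0,0,0,5],[0.1,0,0,0,5],[0,0,0,0,5]]

```text
clock: 18.5
tool_pos: [0.5136, -0.0306, 0.0503]
orientation: [-0.0, -0.045, 0.999, 0.0]
force: [1.6, 0.2, 0.5]
gripper_width: 0.585
grip_force: 0.6
```

Emit:
drive_tool:
  commands:
    - [[-0.5,0,0,0,5],[-1.5,0,0,0,5],[-1.5,0,0,0,5],[0,0,-2,0,5],[0,0,-3,0,5],[0,0,-3,0,5],[0,0,-3,0,5],[0,0,-3,0,5],[0,0,0,0,5]]

```text
clock: 19.4
tool_pos: [0.5504, -0.0276, 0.1939]
orientation: [0.003, -0.045, 0.999, -0.0]
force: [-0.5, 0.2, -0.9]
gripper_width: 0.59
grip_force: 0.0
```

```bash
python3 look.py wrist; cp $(ls -t pics/wrist_*|head -1) pics/wB.png; python3 look.py top
```

```text
tool [ 0.5504 -0.0276  0.1939] blk [[-0.0125  0.0135]] [-0.4613  0.2445 -0.8874]
scraper 0.98 [323.6, 81.4] [116.  90.] 5.0 [-0.1186  0.0134]
scraper 0.72 [599.4, 272.5] [63. 81.] 74.1 [0.0412 0.266 ]
canister 0.86 [623.9, 21.5] [34. 21.] 23.3 [-0.1465  0.1832]
canister 0.82 [491.8, 115.8] [65. 79.] 24.7 [-0.0948  0.117 ]
canister 0.48 [458.3, 3.2] [ 3. 22.] 4.8 [-0.1589  0.0887]
tool [ 0.5481 -0.0272  0.1898] blk [[-0.0147  0.0142]] [ 0.1802 -0.1626  0.2044]
scraper 0.91 [210.2, 202.3] [68. 89.] 73.5 [0.0556 0.296 ]
scraper 0.73 [490.7, 302.4] [117.  88.] 66.5 [-0.2506 -0.346 ]
canister 0.79 [221.0, 309.5] [100.  90.] 89.4 [-0.1928  0.2722]
canister 0.62 [279.3, 258.1] [31. 62.] 80.3 [-0.09    0.1415]
```

View pics/wB.png

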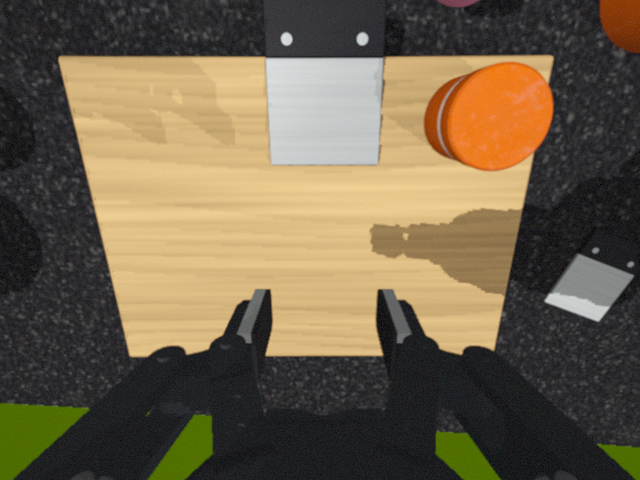

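The grip line (row 57) lies on the block edge (row 56) and is square to it. The canister stands clear on the left, centred near (495,116), and the gripper touches nothing. I'll hand it in.

```bash
python3 -c "
from station import r
print(r.hand_in())"
```

```text
the job is handed in; nothing more can be done
None
```

I handed the job in at about 19.5 s of the 53 s allowed, with no verdict returned; at the last look the canister stood on the block's left end, about 120 mm from the middle, and the scraper's grip line lay over the front edge to about 1 mm, square to it.

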